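# Set a blown bottle to cool on the hot plate and switch it off

### The job

Take the long-necked glass bottle out of its sloping rest and set it upright on the graphite slab of the hot plate, with its whole foot on the slab: lower it gently until it stands there, keep it in the fingers for a moment, and only then let go, so that it neither drops nor tips. With the bottle standing free, turn the hot plate's dial fully anticlockwise to its end stop (off), so that plate and bottle cool down together. Leave everything else on the bench where it is.

Things in the scene. Friction and masses are not known exactly. Their poses are not given: they have to be found in the camera images.
- bottle: Bottle to move: amber glass, 130 mm tall, 0.11 to 0.19 kg. Body 42 mm diameter from the flat foot to 55 mm up, shoulder to 77 mm, straight plain neck 22 mm diameter from 77 mm to the top. Origin: centre of the foot's underside; z along its axis to the mouth. Starts leaning 30 deg from vertical in rest_a, mouth towards the rest's -x and up.
- hotplate: Grey hot plate, fixed, 250 (x) x 180 (y) x 101 mm to the top of its white 150 x 150 mm plate, on which lies a black graphite slab. Origin: centre of its underside, z up, -x its front. The front is a sloped control panel, its face rising from x = -125, z = 48 mm to x = -35, z = 90 mm: its normal leans 25 deg from vertical towards -x.
- plate_mid (a point): Centre of the top of the white plate, under the centre of the graphite slab; axes as the hot plate's. The slab, 140 x 140 mm with sides along these axes, is fixed on the plate. Slabs of several thicknesses are used: its flat top lies 6 to 18 mm above this point; how high is not reported and has to be felt (or seen).
- dial_grip (a point): Point on the dial's axis at grip height, 21 mm out from the panel's face; z along the axis, out of the panel; x and y turn with the dial. The dial: a round black fluted knob 38 mm in diameter, reaching 29 mm out from the panel, with a thin 43 mm collar on its lowest 3 mm and a white pointer line on top; it may be gripped at any angle round its axis.
- dial (a joint): Angle of the dial in rad: 0 at its end stop fully anticlockwise (off), growing clockwise as seen looking down onto the panel, up to 4.71. It starts between 1.7 and 2.6, stays where it is left, and turns stiffly (about 0.05 N m).
- rest_a: The rest that holds the bottle; it may stand left or right of the other, equal one. Fixed sheet-steel V on a base 120 (x) x 90 (y) mm, leaning 30 deg from vertical towards its -x. Origin under the base, z up; base middle at x = 8 mm. Foot of the bottle at x = 40, z = 36 mm. The V reaches 68 mm up along the bottle, its edges 21 mm either side of the axis.
- rest_b: The other rest, the same as rest_a; it holds the jar.
- jar: A wide-mouthed jar of the same glass in the other rest, to be left alone: 87 mm tall, body 42 mm in diameter, neck 32 mm, lip 38 mm. Origin at the centre of its underside, z along its axis.
- pot: Dark red lidded pot, 94 mm in diameter and 83 mm high, origin under its centre. To be left alone.
- frit: Small jar with a steel cap, 56 mm in diameter, 70 mm high, origin under its centre. To be left alone.
- weight: Small green glass paperweight, 46 mm in diameter, 31 mm high, origin under its centre. To be left alone.
- paddle: Graphite paddle with a wooden handle lying on the table, 203 mm long along its x, 17 mm high. To be left alone.
- tweezers: Steel tweezers lying on the table, 160 mm long along its x, 9 mm high. To be left alone.
- rodcup: Dark steel cup of glass rods, 74 mm in diameter, rods up to 200 mm high, origin under its centre. To be left alone.

How it is judged:
By the outcome, as a careful person would: the job done as asked, in the order asked, and still so for the second after the job is handed in, with the robot touching nothing.
It also fails if it takes over 72 s, if anything falls off the work surface, if the arm or the gripper's body presses on something with over 40 N, if the wrist force passes 120 N, or if a joint passes its speed limit or range.

### The arm

A 7-joint arm with a two-finger parallel gripper is mounted at the origin on the work surface. World frame = base frame: x ahead of the robot, y to its left, z up, the work surface at z = 0. Lengths are in m, angles in rad, forces in N, time in s.
With the tool pointing down it reaches from about 0.4 to 0.85 m from the base axis. Payload 10.4 kg.
Tool frame: the origin (TCP) lies midway between the tips of the shut fingers; the grasp point (between the pads) lies 19 mm behind it; z points along the fingers, y is the line along which they close (so a half turn about z gives the same grasp; the last joint's range is limited). The gripper opens to 87 mm and grips with 3 to 60 N. Pads are 19 mm wide; open, the fingers measure 117 mm over their backs; the gripper's body (75 mm by 190 mm) begins 51 mm behind the grasp point.
Start: joints at [1.186, 0.332, -0.065, 1.46, 0.022, 1.35, -0.088], TCP at [0.221, -0.585, 0.193] pointing down, gripper open.
Joint ranges: [-2.6, 2.6], [-0.5, 2.12], [-1.47, 1.34], [0.16, 2.42], [-1.27, 4.41], [0.06, 2.06], [-2.6, 2.6]. Speed limits (rad/s): [2.22, 2.22, 2.79, 2.79, 3.14, 3.14, 3.14].

### API

Orientations are given as a unit quaternion [w, x, y, z].
In Python, from workcell import manip gives the robot as it stands. The module is installed in compiled form; this text tells all that it offers.
- The arm moves only by the tool step_arm, never from a script. Its arguments are lists of equal length, an entry for each row: "delta_pos": the shift along the tool's x, y, z in m, a list of three; "roll": the turn about the tool's z in degrees. A call has 1 to 10 rows; each row is the pose to reach, as a shift and turn from the pose commanded when the call began, along the tool's axes at that moment; what a row does not reach only later rows make up. A row lasts 1/12 s, in which the tool goes at most 41.7 mm and 7.16 degrees, less where a joint would pass 70% of its speed; a pose out of reach is approached as far as the arm can. A call with a gripper value outside its range is refused whole. "gripper" is the closure, from -1 (fully open) to 1 (shut), set as the call begins (left out, the last holds). The fingers move at their own pace and stop on an object; "grip_force" is the grip in N (left out, the last holds). Time passes only in rows, so rows that repeat a pose let the fingers close. It gives the time, the measured TCP pose, the force, the opening and the grip force at its end, in the units of the state.
- manip.get_state(): the state, without advancing time (a new reading comes with each control period).
- manip.snapshot(name): name is "scene" or "top" or "wrist"; returns a dict with "frame" (480x640x3 uint8, red, green, blue), "K" (3x3 intrinsics, pixels), "rvec" (rotation vector, rad) and "tvec" (3), from world to camera coordinates, as OpenCV has them. Camera axes: x right, y down, z forward; pixel columns grow to the right and rows downward; lengths in m; the calibration is good to about 2 mm. A picture is of the moment at which its call begins. There is no depth.
- manip.job_done(): hands the job in; it is judged then, once.
Trained networks look in the newest picture that a camera, given by its name, has taken for a name from the list of things; names that differ only in an ending like _2 or _b are one class to them, and where a whole thing is asked for, a point or a joint stands for the part that bears it (a point fixed in the world has none). Each returns a list of dicts, best first, with "score" (0 to 1); they miss things now and then, are a little off and sometimes report something else, mostly with a low value. They report only what shows in the picture. A call takes as long as a camera call.
- manip.search_frame(camera, thing): "bbox" ([left, top, right, bottom] in pixels, round what is visible of it).
- manip.masks_of(camera, thing): "mask" (480x640 bool, what is visible of it) and "bbox" ([left, top, right, bottom] in pixels, round what is visible of it).
The state is a dict: "time": time; "joint_positions": joint angles; "joint_vel": joint speeds; "joint_torque": joint torques, N m; "eef_pos": TCP position; "tool_rot": TCP orientation; "ft_force": force on the tool from outside, world axes, zero at the start; "wrist_torque": the same for the moment, N m; "opening": finger opening in m; "grip_force": force on a finger pad.
Only numpy, scipy, OpenCV 4.12 (cv2) and the standard library are available. Lean on these libraries where they do the work, as an engineer would, in place of code of your own. Each camera call takes 0.05 s, during which the arm holds its last target. There are 200 camera calls.

## Working session

There is one attempt and no reset: what is moved stays moved. The work goes in short steps, Python scripts to look and compute and a tool call to move; the robot and the scene stay as the last step left them, time stands still between calls to the robot, and variables do not carry over. Pictures are saved under pics/ and viewed, at most 10 in all, crops included, and the job is handed in when it is done.

Besides the shell and the picture viewer there is one more tool, called after ">>>" as a command line: name --pt "numbers of a row" for each row, then --argument value for the rest. step_arm: Moves the arm, as the interface text tells. Its arguments: {"type":"object","properties":{"delta_pos":{"type":"array"},"roll":{"type":"array"},"gripper":{"type":"number"},"grip_force":{"type":"number"}},"required":["delta_pos","roll"]}

```bash
mkdir -p pics
cat > h.py <<'E'
import numpy as np, cv2
from workcell import manip
from scipy.spatial.transform import Rotation as R
def cam(s):
    return s["K"],cv2.Rodrigues(np.array(s["rvec"],float))[0],np.array(s["tvec"],float).ravel()
def ray(s,u,v):
    K,Rm,t=cam(s); d=Rm.T@np.linalg.inv(K)@np.array([u,v,1.]); return -Rm.T@t,d/np.linalg.norm(d)
def onz(s,u,v,z):
    c,d=ray(s,u,v); return c+d*(z-c[2])/d[2]
def tri(rs):
    A=sum(np.eye(3)-np.outer(d,d) for c,d in rs); b=sum((np.eye(3)-np.outer(d,d))@c for c,d in rs); return np.linalg.solve(A,b)
def proj(s,P):
    K,Rm,t=cam(s); p=(Rm@np.atleast_2d(P).T).T+t; p=p@K.T; return p[:,:2]/p[:,2:]
def toolR(st): 
    q=st["tool_rot"]; return R.from_quat([q[1],q[2],q[3],q[0]])
def save(s,n,box=None,sc=1):
    f=s["frame"][...,::-1]
    if box: f=f[box[1]:box[3],box[0]:box[2]]
    cv2.imwrite("pics/"+n,cv2.resize(f,None,fx=sc,fy=sc,interpolation=cv2.INTER_CUBIC))
E
python3 - <<'E'
from h import *
st=manip.get_state(); print({k:np.round(v,3) for k,v in st.items()})
print(toolR(st).as_matrix().round(3))
for n in ["scene","top"]:
    s=manip.snapshot(n); save(s,n+"0.png")
    c=ray(s,320,240); print(n,c)
    for t in ["bottle","hotplate","dial","rest_a","jar","pot","frit","weight","paddle","tweezers","rodcup"]:
        r=manip.search_frame(n,t)
        print(t,[(np.round(x["bbox"]).astype(int).tolist(),round(x["score"],2)) for x in r[:3]])
E
```

```text
{'time': np.float64(0.0), 'joint_positions': array([ 1.186,  0.333, -0.065,  1.461,  0.022,  1.35 , -0.089]), 'joint_vel': array([-0.001, -0.001, -0.   ,  0.001,  0.001, -0.001, -0.   ]), 'joint_torque': array([ 1.0000e-03, -6.2325e+01,  2.5000e-02, -3.8990e+01, -6.1000e-02,
        4.0000e-02,  0.0000e+00]), 'eef_pos': array([ 0.221, -0.584,  0.193]), 'tool_rot': array([-0.001,  0.984,  0.18 , -0.   ]), 'ft_force': array([-0.153,  0.285,  0.438]), 'wrist_torque': array([-0.012,  0.048, -0.036]), 'grip_force': np.float64(0.0), 'opening': np.float64(0.087)}
[[ 0.935  0.354 -0.001]
 [ 0.354 -0.935  0.001]
 [-0.    -0.001 -1.   ]]
scene (array([1.4084464 , 0.0248424 , 0.73220068]), array([-0.78246271, -0.05576705, -0.62019525]))
bottle [([393, 209, 418, 277], 0.95), ([371, 294, 431, 357], 0.31), ([504, 225, 526, 273], 0.3)]
hotplate [([371, 240, 433, 294], 0.73), ([204, 205, 308, 316], 0.63)]
dial [([253, 205, 268, 219], 0.7), ([487, 302, 530, 349], 0.52)]
rest_a [([468, 236, 541, 299], 0.91), ([368, 239, 435, 298], 0.64)]
jar [([504, 224, 527, 273], 0.97)]
pot []
frit [([487, 301, 530, 352], 0.96)]
weight [([450, 318, 477, 344], 0.83)]
paddle []
tweezers [([458, 200, 485, 249], 0.71)]
rodcup [([85, 214, 143, 314], 0.8), ([394, 206, 418, 274], 0.69)]
top (array([ 0.34950306, -0.04591399,  1.0985886 ]), array([ 0.22477765,  0.03342762, -0.97383654]))
bottle [([245, 215, 263, 250], 0.8)]
hotplate [([338, 181, 438, 307], 0.78)]
dial [([384, 270, 411, 292], 0.94)]
rest_a [([137, 217, 188, 282], 0.67)]
jar [([137, 221, 161, 253], 0.64)]
pot [([243, 145, 290, 190], 0.84)]
frit [([168, 157, 195, 184], 0.98)]
weight [([210, 161, 230, 183], 0.55)]
paddle [([295, 289, 316, 389], 0.74), ([386, 269, 406, 294], 0.18)]
tweezers [([163, 287, 175, 365], 0.5)]
rodcup [([480, 168, 541, 224], 0.66)]
```

View pics/scene0.png

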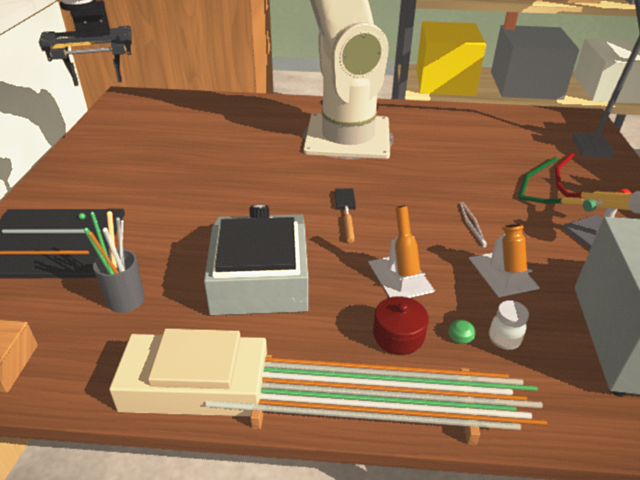

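View pics/top0.png

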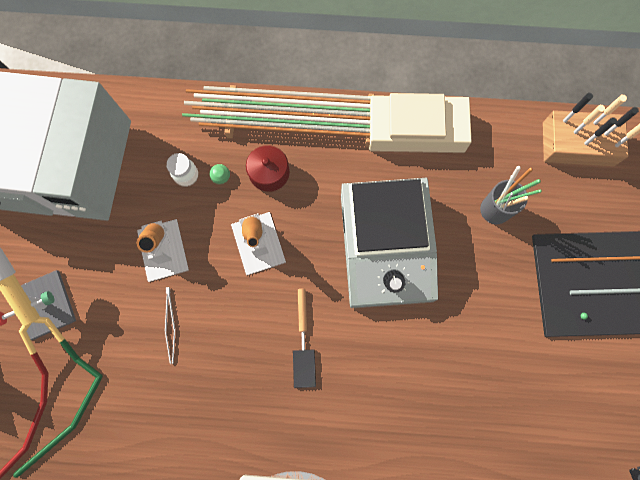

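The scene view shows the bottle (403,209)–(408,275) in the left rest, with the jar in the right-hand one at (514,250). The hot plate is at (258,265) and its dial at (260,212). In the top view the bottle's neck at (252,245) leans towards the robot, the slab spans (354..428, 180..252), and the dial is at (395,282).

```bash
cat > fit.py <<'E'
from h import *
from scipy.optimize import minimize
def rings(foot,yaw,tilt):
    # axis leans towards direction yaw (world) by tilt
    a=np.array([np.sin(tilt)*np.cos(yaw),np.sin(tilt)*np.sin(yaw),np.cos(tilt)])
    u=np.array([-np.sin(yaw),np.cos(yaw),0]); w=np.cross(a,u); th=np.linspace(0,2*np.pi,24)
    return [foot+a*h+r*(np.outer(np.cos(th),u)+np.outer(np.sin(th),w)) for h,r in [(0,.021),(.055,.021),(.077,.011),(.130,.011)]]
def sil(s,foot,yaw,tilt):
    k=4; m=np.zeros((480*k,640*k),np.uint8); rg=[proj(s,r) for r in rings(foot,yaw,tilt)]
    for a,b in zip(rg,rg[1:]):
        cv2.fillConvexPoly(m,cv2.convexHull(((np.vstack([a,b])+.5)*k).astype(np.float32)).astype(np.int32),1)
    return cv2.resize(m.astype(np.float32),(640,480),interpolation=cv2.INTER_AREA)
def fit(views,x0,tilt=None):
    def cost(p):
        c=0
        for s,m in views:
            f=sil(s,p[:3],p[3],np.radians(30) if tilt is None else tilt); c+=np.abs(f-m).sum()/m.sum()
        return c
    best=None
    for dy in (-.3,0,.3):
        r=minimize(cost,np.array(x0)+[0,0,0,dy],method="Nelder-Mead",options=dict(initial_simplex=np.vstack([x0]+[np.array(x0)+e for e in np.diag([.015,.015,.01,.25])])+np.array([0,0,0,dy]),xatol=1e-4,fatol=1e-4))
        if best is None or r.fun<best.fun: best=r
    return best
E
python3 - <<'E'
from fit import *
V={}; ms={}
for n in ["scene","top"]:
    V[n]=manip.snapshot(n); r=manip.masks_of(n,"bottle"); ms[n]=r[0]["mask"].astype(float); print(n,r[0]["bbox"],ms[n].sum())
x0=list(onz(V["top"],254,218,.03))+[np.pi]
r=fit([(V[n],ms[n]) for n in V],x0); print("bottle",x0,r.x.round(4),r.fun)
# slab
Q={}
for n,(u,v) in dict(scene=(257,245),top=(392,215)).items():
    g=cv2.cvtColor(V[n]["frame"],cv2.COLOR_RGB2GRAY); m=(g<75).astype(np.uint8)
    _,l=cv2.connectedComponents(cv2.morphologyEx(m,cv2.MORPH_OPEN,np.ones((3,3))),connectivity=4)
    m=(l==l[v,u]).astype(np.uint8); c=max(cv2.findContours(m,0,1)[0],key=cv2.contourArea); h=cv2.convexHull(c)
    e=.02
    q=cv2.approxPolyDP(h,e*cv2.arcLength(h,True),True)[:,0]; print(n,m.sum(),g[v,u],q.tolist())
d={n:manip.search_frame(n,"dial")[0]["bbox"] for n in V}
rs=[ray(V[n],(b[0]+b[2])/2,(b[1]+b[3])/2) for n,b in d.items()]; print("dial",d,tri(rs).round(4), onz(V["top"],(d["top"][0]+d["top"][2])/2,(d["top"][1]+d["top"][3])/2,.09))
for n,u,v,z in [("top",358,185,.11),("top",424,180,.11),("top",430,248,.11),("top",356,252,.11),("top",350,306,.048),("top",437,300,.048)]: print(u,v,onz(V[n],u,v,z).round(4))
E
```

```text
scene [394.4, 209.0, 416.4, 276.5] 1206.0
top [242.7, 214.1, 261.1, 249.1] 487.0
bottle [np.float64(0.6349821875450475), np.float64(0.13694103120865844), np.float64(0.030000000000000027), 3.141592653589793] [0.6173 0.1398 0.0379 3.5344] 0.10228056330258359
scene 4110 57 [[293, 218], [294, 268], [216, 270], [222, 220], [250, 207]]
top 290650 76 [[639, 0], [632, 479], [0, 479], [0, 0]]
dial {'scene': [251.9, 203.2, 267.5, 221.1], 'top': [382.4, 267.7, 410.9, 290.7]} [ 0.5134 -0.1661  0.086 ] [ 0.51323302 -0.16893052  0.09      ]
358 185 [ 0.6975 -0.0806  0.11  ]
424 180 [ 0.7175 -0.2139  0.11  ]
430 248 [ 0.5766 -0.2296  0.11  ]
356 252 [ 0.5584 -0.0845  0.11  ]
350 306 [ 0.4582 -0.0812  0.048 ]
437 300 [ 0.4829 -0.2581  0.048 ]
```

>>> step_arm --pt "0 0 -0.04" --pt "0 0 -0.08" --pt "0 0 -0.12" --pt "0.5 -0.54 -0.137" --pt "0.5 -0.54 -0.137" --pt "0.5 -0.54 -0.137" --pt "0.5 -0.54 -0.137" --pt "0.5 -0.54 -0.137" --pt "0.5 -0.54 -0.137" --pt "0.5 -0.54 -0.137" --roll '[0,0,0,0,0,0,0,0,0,0]' --gripper -1

```text
time: 2.33
eef_pos: [0.3311, -0.3123, 0.3204]
tool_rot: [0.0, 0.984, 0.18, 0.0]
ft_force: [-0.2, -0.4, -0.7]
opening: 0.0871
grip_force: 0.0
```

>>> step_arm --pt "0.3 -0.325 -0.02" --pt "0.3 -0.325 -0.02" --pt "0.3 -0.325 -0.02" --pt "0.3 -0.325 -0.02" --pt "0.3 -0.325 -0.02" --pt "0.3 -0.325 -0.02" --pt "0.3 -0.325 -0.02" --pt "0.3 -0.325 -0.02" --pt "0.3 -0.325 -0.02" --pt "0.3 -0.325 -0.02" --roll '[0,0,0,0,0,0,0,0,0,0]'

```text
time: 3.17
eef_pos: [0.4869, 0.0737, 0.3396]
tool_rot: [0.0, 0.984, 0.18, 0.001]
ft_force: [1.1, -0.3, -0.3]
opening: 0.087
grip_force: 0.0
```

>>> step_arm --pt "0 0 0" --pt "0 0 0" --roll '[0,0]'

```text
time: 3.33
eef_pos: [0.4867, 0.0742, 0.3389]
tool_rot: [-0.001, 0.983, 0.182, -0.0]
ft_force: [-0.2, -1.1, 0.1]
opening: 0.0873
grip_force: 0.0
```

Run:
```python
from fit import *
st=manip.get_state(); print(st["time"],st["eef_pos"],st["joint_positions"].round(2))
s=manip.snapshot("wrist"); save(s,"wrist1.png"); print("cam",ray(s,320,240))
r=manip.masks_of("wrist","bottle"); print([(x["bbox"],x["score"]) for x in r[:2]])
V=[(s,r[0]["mask"].astype(float))]
for n in ["scene"]:
    t=manip.snapshot(n); q=manip.masks_of(n,"bottle"); print(n,q[0]["bbox"],q[0]["score"]); V.append((t,q[0]["mask"].astype(float)))
for v in (V,V[:1]):
    o=fit(v,[.617,.14,.038,3.53]); print(o.x.round(4),o.fun)
d=manip.search_frame("wrist","dial"); print("dial",[(x["bbox"],x["score"]) for x in d[:2]])
```

```text
3.3333 [0.48665346 0.07418211 0.33890616] [ 0.55  0.05 -0.81  1.51  0.03  1.6  -1.47]
cam (array([0.56557511, 0.1047114 , 0.5318215 ]), array([-0.28448093, -0.13014419, -0.94980687]))
[([286.7, 63.1, 319.9, 141.0], 0.98)]
scene [397.4, 210.2, 418.6, 274.6] 0.79
[0.6164 0.1403 0.0364 3.5362] 0.12085481038923968
[0.6171 0.1412 0.0286 3.5395] 0.03475117248566962
dial [([463.2, 225.7, 502.7, 257.7], 0.64), ([321.1, 0.0, 387.2, 24.2], 0.38)]
```

View pics/wrist1.png

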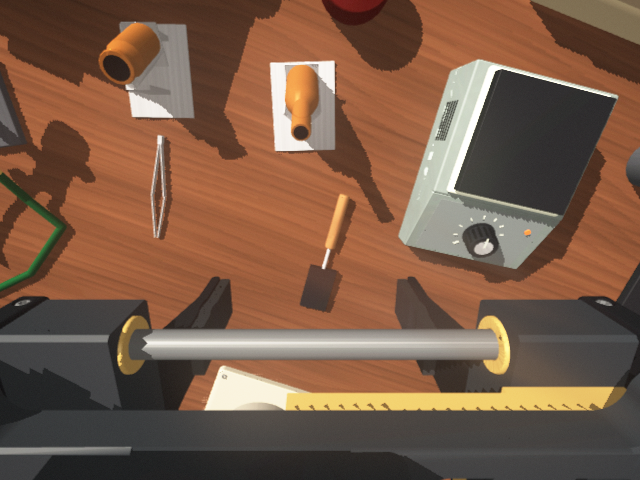

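The wrist view shows the bottle leaning straight down the picture (mouth at (300,131), body at (302,85)), so the fingers will close across the lean. The slab's corners are near (500,70), (616,97), (560,215) and (455,190), and the dial is at (483,240).

>>> step_arm --pt "0.04 -0.006 0.03" --pt "0.07 -0.011 0.06" --pt "0.093 -0.014 0.09" --pt "0.093 -0.014 0.12" --pt "0.093 -0.014 0.15" --pt "0.093 -0.014 0.18" --pt "0.093 -0.014 0.205" --pt "0.093 -0.014 0.225" --pt "0.093 -0.014 0.231" --pt "0.093 -0.014 0.231" --roll '[-2,-2,-2,-2,-2,-2,-2,-2,-2,-2]'

```text
time: 4.42
eef_pos: [0.5678, 0.1163, 0.1067]
tool_rot: [0.0, 0.981, 0.196, -0.001]
ft_force: [-0.1, 0.6, -0.1]
opening: 0.087
grip_force: 0.0
```

Run:
```python
from fit import *
st=manip.get_state(); print(st["time"],st["eef_pos"],toolR(st).as_matrix()[:,0])
s=manip.snapshot("wrist"); save(s,"wrist2.png")
```

```text
4.4167 [0.56782265 0.11627822 0.10674961] [ 0.92288706  0.38506178 -0.00262652]
```

View pics/wrist2.png

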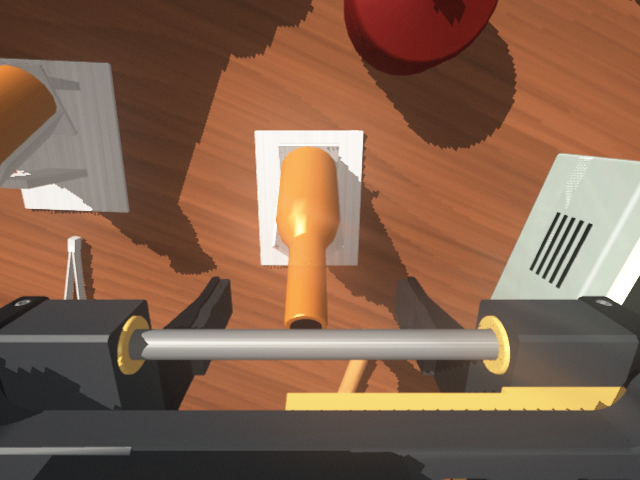

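>>> step_arm --pt "0.002 -0.004 0" --pt "0.002 -0.004 0" --roll '[0,0]'

```text
time: 4.63
eef_pos: [0.5698, 0.1231, 0.1098]
tool_rot: [-0.0, 0.98, 0.197, 0.001]
ft_force: [-0.4, -0.1, 0.3]
opening: 0.087
grip_force: 0.0
```

>>> step_arm --pt "0 0 0" --pt "0 0 0" --pt "0 0 0" --pt "0 0 0" --pt "0 0 0" --pt "0 0 0" --pt "0 0 0" --pt "0 0 0" --roll '[0,0,0,0,0,0,0,0]' --gripper 1 --grip_force 12

```text
time: 5.3
eef_pos: [0.5689, 0.1221, 0.108]
tool_rot: [0.0, 0.98, 0.197, -0.0]
ft_force: [0.2, -1.2, -0.2]
opening: 0.0415
grip_force: 0.0
```

>>> step_arm --pt "0 0 0" --pt "0 0 0" --pt "0 0 0" --pt "0 0 0" --pt "0 0 0" --pt "0 0 0" --roll '[0,0,0,0,0,0]'

```text
time: 5.8
eef_pos: [0.569, 0.122, 0.108]
tool_rot: [0.0, 0.98, 0.197, 0.0]
ft_force: [0.4, -0.9, -0.6]
opening: 0.0208
grip_force: 12.0
```

>>> step_arm --pt "0.002 0 -0.015" --pt "0.006 0 -0.03" --pt "0.012 0 -0.045" --pt "0.02 0 -0.06" --pt "0.02 0 -0.085" --pt "0.02 0 -0.11" --pt "0.02 0 -0.135" --pt "0.02 0 -0.16" --pt "0.02 0 -0.18" --pt "0.02 0 -0.19" --roll '[0,0,0,0,0,0,0,0,0,0]'

```text
time: 6.63
eef_pos: [0.5878, 0.1304, 0.3006]
tool_rot: [-0.0, 0.98, 0.197, 0.001]
ft_force: [0.9, 0.7, -0.7]
opening: 0.0212
grip_force: 12.0
```

```bash
cat > look.py <<'E'
from fit import *
import sys
st=manip.get_state(); print(st["time"],st["eef_pos"].round(4),st["opening"],st["grip_force"],st["ft_force"].round(2))
s=manip.snapshot("scene"); r=manip.masks_of("scene","bottle")
for x in r[:2]:
    ys,xs=np.nonzero(x["mask"]); p=np.c_[xs,ys].astype(np.float32); 
    v=np.linalg.svd(p-p.mean(0),full_matrices=False)[2][0]; print(np.round(x["bbox"]),round(x["score"],2),"axis",v.round(3))
save(s,sys.argv[1],(300,100,500,300),2.5) if len(sys.argv)>1 else 0
G=st["eef_pos"]+np.array([0,0,.019])
if r:
    m=r[0]["mask"].astype(float); yaw=np.pi+np.arctan2(*toolR(st).as_matrix()[[1,0],0])
    for t in np.radians(np.arange(-20,45,5)):
        b=[]
        for h in np.arange(.08,.125,.005):
            a=np.array([np.sin(t)*np.cos(yaw),np.sin(t)*np.sin(yaw),np.cos(t)]); b.append((np.abs(sil(s,G-a*h,yaw,t)-m).sum()/m.sum(),h))
        print(round(np.degrees(t)),min(b))
E
python3 look.py lift.png
```

```text
6.6333 [0.5878 0.1304 0.3006] 0.02120989042168806 11.994041008874774 [ 0.88  0.69 -0.66]
[410. 118. 431. 197.] 0.68 axis [-0.002  1.   ]
-20 (np.float64(0.9065155807365439), np.float64(0.10500000000000002))
-15 (np.float64(0.7957241501416431), np.float64(0.10500000000000002))
-10 (np.float64(0.6726717422096318), np.float64(0.11500000000000003))
-5 (np.float64(0.5343041784702549), np.float64(0.11000000000000003))
0 (np.float64(0.40430240793201133), np.float64(0.11000000000000003))
5 (np.float64(0.2911207507082153), np.float64(0.11000000000000003))
10 (np.float64(0.19533463172804533), np.float64(0.10500000000000002))
15 (np.float64(0.17612429178470254), np.float64(0.10500000000000002))
20 (np.float64(0.29058958923512745), np.float64(0.10500000000000002))
25 (np.float64(0.40700247875354106), np.float64(0.10500000000000002))
30 (np.float64(0.521467776203966), np.float64(0.10500000000000002))
35 (np.float64(0.6281869688385269), np.float64(0.10500000000000002))
40 (np.float64(0.7442457507082153), np.float64(0.10000000000000002))
```

View pics/lift.png

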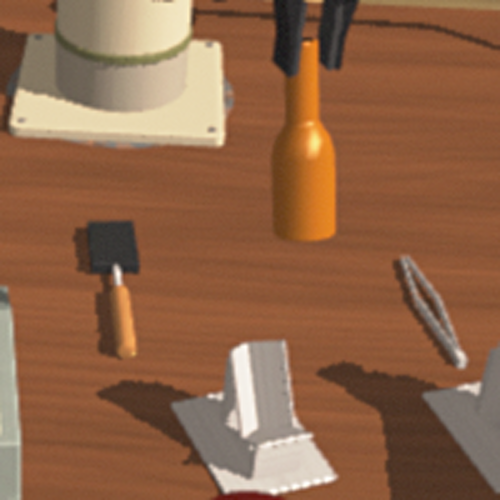

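The bottle is out of the rest and hanging in the fingers at about (305,150) in the crop. It has swung from 30° to about 14°. I'll ease the grip so it hangs plumb.

>>> step_arm --pt "0 0 0" --pt "0 0 0" --pt "0 0 0" --pt "0 0 0" --pt "0 0 0" --pt "0 0 0" --roll '[0,0,0,0,0,0]' --grip_force 6

```text
time: 7.23
eef_pos: [0.5872, 0.1298, 0.2976]
tool_rot: [0.0, 0.98, 0.197, -0.0]
ft_force: [0.4, -0.4, -1.4]
opening: 0.0215
grip_force: 6.0
```

```bash
python3 look.py
python3 - <<'E'
from h import *
from scipy.optimize import least_squares
w=cv2.imread("pics/wrist1.png"); V={}
t=manip.snapshot("top"); sc=manip.snapshot("scene")
def quad(f,seed,th):
    g=cv2.cvtColor(f,cv2.COLOR_RGB2GRAY); m=(g<th).astype(np.uint8); m=cv2.morphologyEx(m,cv2.MORPH_OPEN,np.ones((3,3)))
    m[0]=0; _,l=cv2.connectedComponents(m,connectivity=4); return (l==l[seed[1],seed[0]]).astype(np.uint8),g
for n,f,seed in [("top",t["frame"],(392,215)),("scene",sc["frame"],(257,245)),("wrist",w[...,::-1],(540,140))]:
    f=np.ascontiguousarray(f); g=cv2.cvtColor(f,cv2.COLOR_RGB2GRAY)
    print(n,"grey",g[seed[1]-8:seed[1]+8,seed[0]-8:seed[0]+8].mean(), g[seed[1],seed[0]:seed[0]+60:6].tolist())
    for th in (60,70,90):
        m,_=quad(f,seed,th)
        if m.sum()>60000 or m.sum()<500: continue
        h=cv2.convexHull(max(cv2.findContours(m,0,1)[0],key=cv2.contourArea)); print(th,m.sum(),cv2.approxPolyDP(h,.02*cv2.arcLength(h,True),True)[:,0].tolist())
E
```

```text
7.2333 [0.5872 0.1298 0.2976] 0.0215493393043118 5.99638039333513 [ 0.39 -0.37 -1.42]
[404. 121. 430. 194.] 0.85 axis [-0.115  0.993]
[450. 319. 475. 347.] 0.74 axis [0.907 0.421]
-20 (np.float64(0.6227800546448088), np.float64(0.10500000000000002))
-15 (np.float64(0.4891137295081967), np.float64(0.11500000000000003))
-10 (np.float64(0.3558316256830601), np.float64(0.11500000000000003))
-5 (np.float64(0.23864412568306012), np.float64(0.11000000000000003))
0 (np.float64(0.15885416666666666), np.float64(0.10500000000000002))
5 (np.float64(0.2390283469945355), np.float64(0.10500000000000002))
10 (np.float64(0.375213456284153), np.float64(0.10000000000000002))
15 (np.float64(0.48727800546448086), np.float64(0.10000000000000002))
20 (np.float64(0.5930242486338798), np.float64(0.10000000000000002))
25 (np.float64(0.7053022540983607), np.float64(0.10000000000000002))
30 (np.float64(0.8058401639344263), np.float64(0.09500000000000001))
35 (np.float64(0.9024504781420765), np.float64(0.09500000000000001))
40 (np.float64(0.996371243169399), np.float64(0.09500000000000001))
top grey 55.8671875 [57, 55, 56, 56, 57, 55, 97, 64, 62, 63]
60 4419 [[419, 180], [427, 243], [358, 248], [355, 185]]
70 4708 [[419, 180], [427, 246], [358, 251], [352, 185]]
90 4774 [[420, 180], [428, 245], [358, 251], [352, 184]]
scene grey 54.57421875 [54, 54, 54, 54, 56, 55, 47, 172, 195, 100]
60 3972 [[222, 220], [250, 207], [292, 218], [294, 268], [216, 270]]
70 4119 [[293, 217], [294, 268], [216, 270], [222, 220], [250, 207]]
90 15793 [[66, 134], [110, 87], [310, 113], [294, 268], [216, 271], [63, 171]]
wrist grey 48.3984375 [45, 48, 45, 46, 47, 46, 45, 46, 47, 43]
60 12368 [[502, 70], [614, 99], [562, 214], [490, 197], [487, 112]]
70 17305 [[502, 70], [614, 99], [565, 252], [526, 276], [455, 188]]
90 19170 [[614, 98], [561, 258], [489, 282], [411, 249], [496, 71]]
```

Run:
```python
from h import *
from scipy.optimize import least_squares
t=manip.snapshot("top"); sc=manip.snapshot("scene")
# order: local (+,+),(+,-),(-,-),(-,+)
L=np.array([[1,1],[1,-1],[-1,-1],[-1,1]])*.07
Q=[(t,np.array([[352.5,184.3],[419.6,180],[427.6,245.6],[358,251]])),(sc,np.array([[216,270],[294.3,268],[293,217.3],[222,220]]))]
def P(p):
    c,s=np.cos(p[3]),np.sin(p[3]); return np.c_[p[0]+c*L[:,0]-s*L[:,1],p[1]+s*L[:,0]+c*L[:,1],np.full(4,p[2])]
r=least_squares(lambda p:np.concatenate([(proj(s,P(p))-q).ravel() for s,q in Q]),[.64,-.15,.113,.1]); p=r.x
print(p.round(4),np.degrees(p[3]),r.fun.round(1))
c,s=np.cos(p[3]),np.sin(p[3]); X=lambda a,b:np.array([p[0]+c*a-s*b,p[1]+s*a+c*b])
print("target +35,+10",X(.035,.01),"slab->dial",)
rs=[ray(t,395,281.3),ray(sc,259.7,212)]
d=tri(rs); print("dial",d, "local",(np.array([[c,s],[-s,c]])@(d[:2]-p[:2])))
st=manip.get_state(); print(st["eef_pos"])
```

```text
[ 0.6304 -0.1487  0.0951  0.0422] 2.4203547359025346 [  2.8   3.    3.7   9.   -3.2  10.2  -3.8   2.9  75.1   1.2 -82.7   0.6
 -67.6   4.   74.8   3.6]
target +35,+10 [ 0.66493746 -0.13718587] slab->dial
dial [ 0.50962819 -0.16509091  0.08354633] local [-0.12134917 -0.01132135]
[0.58735214 0.12986984 0.29799776]
```

Run:
```python
from h import *
from scipy.optimize import least_squares
t=manip.snapshot("top"); sc=manip.snapshot("scene")
L=np.array([[1,1],[1,-1],[-1,-1],[-1,1]])*.07
Q=[(t,np.array([[352.5,184.3],[419.6,180],[427.6,245.6],[358,251]])),(sc,np.array([[294.3,268],[216,270],[222,220],[293,217.3]]))]
def P(p):
    c,s=np.cos(p[3]),np.sin(p[3]); return np.c_[p[0]+c*L[:,0]-s*L[:,1],p[1]+s*L[:,0]+c*L[:,1],np.full(4,p[2])]
r=least_squares(lambda p:np.concatenate([(proj(s,P(p))-q).ravel() for s,q in Q]),[.64,-.15,.113,.1]); p=r.x
print(p.round(4),np.degrees(p[3]),r.fun.round(1))
c,s=np.cos(p[3]),np.sin(p[3]); X=lambda a,b:np.array([p[0]+c*a-s*b,p[1]+s*a+c*b])
T=X(.03,.0); rs=[ray(t,395,281.3),ray(sc,259.7,212)]
d=tri(rs); print("target",T,"dial",d, "local",(np.array([[c,s],[-s,c]])@(d[:2]-p[:2])))
st=manip.get_state(); e=np.append(T,0.22)-st["eef_pos"]; print(st["eef_pos"],"tool delta",toolR(st).inv().apply(e))
```

```text
[ 0.6396 -0.1466  0.108   0.141 ] 8.077480689434607 [-1.  -0.1  0.3 -0.5  0.3  0.7 -0.7  0.3  1.3 -1.4 -1.8 -0.8 -1.2  1.
  0.8  1.7]
target [ 0.66932238 -0.14233491] dial [ 0.50962819 -0.16509091  0.08354633] local [-1.31307358e-01 -9.12758905e-05]
[0.58736315 0.12988019 0.2980412 ] tool delta [-0.02959625  0.28273537  0.07806134]
```

>>> step_arm --pt "-0.001 0.01 0" --pt "-0.003 0.03 0" --pt "-0.006 0.055 0" --pt "-0.009 0.085 0" --pt "-0.012 0.115 0" --pt "-0.015 0.145 0" --pt "-0.018 0.175 0" --pt "-0.021 0.205 0" --pt "-0.024 0.23 0" --pt "-0.026 0.25 0" --roll '[0,0,0,0,0,0,0,0,0,0]' --grip_force 9

```text
time: 8.47
eef_pos: [0.6601, -0.1148, 0.2976]
tool_rot: [0.0, 0.981, 0.196, -0.0]
ft_force: [-0.1, 0.8, -1.3]
opening: 0.0213
grip_force: 9.0
```

>>> step_arm --pt "-0.002 0.015 0" --pt "-0.003 0.025 0" --pt "-0.004 0.032 0" --pt "-0.004 0.032 0.02" --pt "-0.004 0.032 0.04" --pt "-0.004 0.032 0.055" --pt "-0.004 0.032 0.065" --pt "-0.004 0.032 0.07" --pt "-0.004 0.032 0.07" --roll '[0,0,0,0,0,0,0,0,0]'

```text
time: 9.22
eef_pos: [0.6683, -0.1413, 0.2273]
tool_rot: [-0.0, 0.98, 0.197, -0.001]
ft_force: [0.3, 0.8, -1.8]
opening: 0.021
grip_force: 9.0
```

```bash
sed -i 's/(300,100,500,300),2.5/(170,100,370,300),2.5/' look.py; python3 look.py place.png | head -12; python3 -c "
from h import *
print(manip.get_state()['joint_positions'])"
```

```text
9.2167 [ 0.6683 -0.1413  0.2273] 0.021036181084657074 8.99648048565723 [ 0.33  0.8  -1.82]
[241. 174. 265. 247.] 0.59 axis [0.087 0.996]
-20 (np.float64(0.37653004451038574), np.float64(0.12000000000000004))
-15 (np.float64(0.2793954005934718), np.float64(0.12000000000000004))
-10 (np.float64(0.19672663204747776), np.float64(0.12000000000000004))
-5 (np.float64(0.14247959940652818), np.float64(0.11000000000000003))
0 (np.float64(0.1277818991097923), np.float64(0.10500000000000002))
5 (np.float64(0.1766042284866469), np.float64(0.10500000000000002))
10 (np.float64(0.22593657270029674), np.float64(0.10000000000000002))
15 (np.float64(0.2858864985163205), np.float64(0.10000000000000002))
20 (np.float64(0.3254358308605341), np.float64(0.09500000000000001))
25 (np.float64(0.3633160237388724), np.float64(0.09500000000000001))
[ 0.59203709  0.53965685 -0.7050195   1.19745148  0.34012282  1.51815077
 -1.23043023]
```

View pics/place.png

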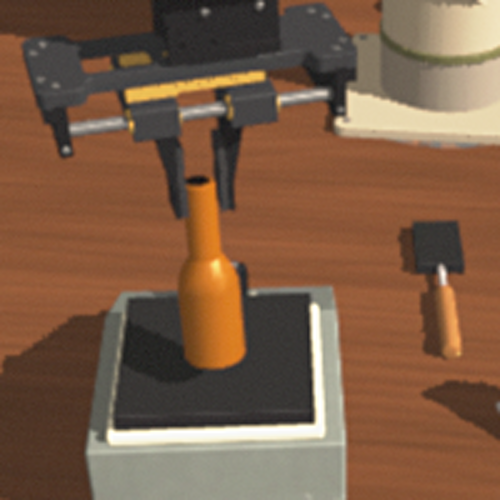

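>>> step_arm --pt "0 0 0.005" --pt "0 0 0.01" --pt "0 0 0.014" --pt "0 0 0.016" --pt "0 0 0.018" --pt "0 0 0.018" --roll '[0,0,0,0,0,0]'

```text
time: 9.82
eef_pos: [0.6685, -0.1419, 0.2095]
tool_rot: [-0.0, 0.98, 0.197, -0.0]
ft_force: [0.1, 0.2, -1.2]
opening: 0.0208
grip_force: 9.0
```

>>> step_arm --pt "0 0 0.001" --pt "0 0 0.002" --pt "0 0 0.003" --pt "0 0 0.003" --roll '[0,0,0,0]'

```text
time: 10.15
eef_pos: [0.6686, -0.1418, 0.2069]
tool_rot: [0.0, 0.98, 0.197, -0.0]
ft_force: [-0.4, 0.0, -1.5]
opening: 0.0213
grip_force: 9.0
```

>>> step_arm --pt "0 0 0.001" --pt "0 0 0.002" --pt "0 0 0.003" --pt "0 0 0.003" --roll '[0,0,0,0]'

```text
time: 10.48
eef_pos: [0.6688, -0.1418, 0.2042]
tool_rot: [0.0, 0.98, 0.197, 0.0]
ft_force: [-0.4, 1.0, 0.5]
opening: 0.0213
grip_force: 9.0
```

>>> step_arm --pt "0 0 0.0005" --pt "0 0 0.001" --pt "0 0 0.001" --roll '[0,0,0]'

```text
time: 10.73
eef_pos: [0.6692, -0.1418, 0.204]
tool_rot: [0.0, 0.98, 0.197, 0.001]
ft_force: [0.6, -0.3, 4.9]
opening: 0.0212
grip_force: 9.0
```

>>> step_arm --pt "0 0 0.0005" --pt "0 0 0.001" --pt "0 0 0.001" --roll '[0,0,0]'

```text
time: 10.98
eef_pos: [0.6696, -0.1417, 0.2038]
tool_rot: [0.001, 0.98, 0.197, 0.002]
ft_force: [-0.3, -0.2, 7.6]
opening: 0.0213
grip_force: 9.0
```

>>> step_arm --pt "0 0 -0.001" --pt "0 0 -0.001" --pt "0 0 -0.001" --pt "0 0 -0.001" --pt "0 0 -0.001" --pt "0 0 -0.001" --roll '[0,0,0,0,0,0]' --grip_force 3

```text
time: 11.48
eef_pos: [0.6687, -0.1418, 0.2031]
tool_rot: [0.0, 0.98, 0.197, 0.0]
ft_force: [0.9, 0.4, 4.4]
opening: 0.0221
grip_force: 3.0
```

```bash
cat > tilt.py <<'E'
from fit import *
V=[]
for n in ("scene","top"):
    s=manip.snapshot(n); r=manip.masks_of(n,"bottle"); print(n,r[0]["bbox"],r[0]["score"]); V.append((s,r[0]["mask"].astype(float)))
st=manip.get_state(); print(st["eef_pos"].round(4),st["ft_force"].round(2),st["grip_force"])
s,m=V[0]
def c(p): 
    t=np.hypot(p[2],p[3]); return np.abs(sil(s,np.array([p[0],p[1],.118]),np.arctan2(p[3],p[2]),t)-m).sum()/m.sum()
x0=np.array([st["eef_pos"][0],st["eef_pos"][1],1e-3,1e-3])
r=minimize(c,x0,method="Nelder-Mead",options=dict(initial_simplex=np.vstack([x0]+[x0+e for e in np.diag([.006,.006,.1,.1])])))
print(r.x[:2].round(4),np.degrees(r.x[2:]).round(1),r.fun)
s0,_=V[0]; save(s0,"t_%d.png"%int(st["time"]*100),(200,140,300,280),4)
E
python3 tilt.py; ls pics
```

```text
scene [488.4, 302.7, 529.6, 349.1] 0.7
top [379.1, 189.4, 400.0, 206.0] 0.54
[ 0.6687 -0.1418  0.2031] [0.92 0.56 4.84] 3.010016777761848
[ 0.6332 -0.1353] [51.5 10.3] 1.3359263233190273
lift.png
place.png
scene0.png
t_1168.png
top0.png
wrist1.png
wrist2.png
```

View pics/t_1168.png

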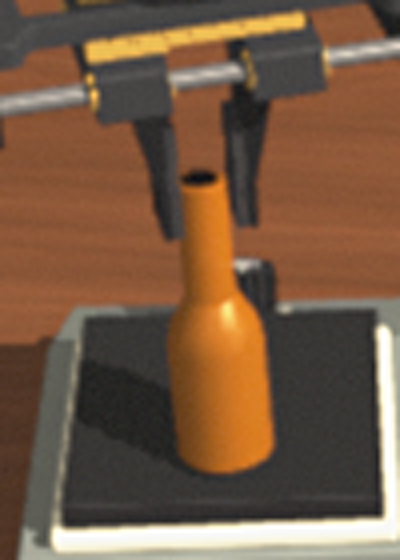

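>>> step_arm --pt "0 0 -0.001" --pt "0 0 -0.001" --pt "0 0 -0.001" --pt "0 0 -0.001" --pt "0 0 -0.001" --pt "0 0 -0.001" --roll '[0,0,0,0,0,0]'

```text
time: 12.18
eef_pos: [0.6684, -0.1418, 0.2036]
tool_rot: [-0.0, 0.98, 0.197, -0.0]
ft_force: [-0.6, 0.2, -1.5]
opening: 0.0217
grip_force: 3.0
```

The bottle stands upright on the slab, with its foot at about (225,440) in the crop and well inside the slab's edges. The fingers are taking its weight again, so I'll lower it half a millimetre, hold for a moment, then open.

>>> step_arm --pt "0 0 0.0006" --pt "0 0 0.0006" --pt "0 0 0.0006" --pt "0 0 0.0006" --pt "0 0 0.0006" --pt "0 0 0.0006" --pt "0 0 0.0006" --pt "0 0 0.0006" --roll '[0,0,0,0,0,0,0,0]'

```text
time: 12.85
eef_pos: [0.6686, -0.1418, 0.2034]
tool_rot: [0.0, 0.98, 0.197, 0.0]
ft_force: [0.7, 0.0, -2.2]
opening: 0.0216
grip_force: 3.0
```

>>> step_arm --pt "0 0 0.0005" --pt "0 0 0.001" --pt "0 0 0.001" --pt "0 0 0.001" --pt "0 0 0.001" --pt "0 0 0.001" --pt "0 0 0.001" --pt "0 0 0.001" --roll '[0,0,0,0,0,0,0,0]'

```text
time: 13.52
eef_pos: [0.6688, -0.1418, 0.2026]
tool_rot: [0.0, 0.98, 0.197, 0.0]
ft_force: [0.5, 0.5, 4.8]
opening: 0.0216
grip_force: 3.0
```

>>> step_arm --pt "0 0 -0.0004" --pt "0 0 -0.0004" --pt "0 0 -0.0004" --pt "0 0 -0.0004" --pt "0 0 -0.0004" --pt "0 0 -0.0004" --roll '[0,0,0,0,0,0]'

```text
time: 14.02
eef_pos: [0.6686, -0.1418, 0.2028]
tool_rot: [0.0, 0.98, 0.197, -0.0]
ft_force: [0.1, -0.0, 2.8]
opening: 0.0215
grip_force: 3.0
```

>>> step_arm --pt "0 0 0" --pt "0 0 0" --pt "0 0 0" --pt "0 0 0" --pt "0 0 0" --pt "0 0 0" --pt "0 0 0" --pt "0 0 0" --pt "0 0 0" --roll '[0,0,0,0,0,0,0,0,0]' --gripper -1

```text
time: 14.77
eef_pos: [0.6686, -0.1419, 0.2028]
tool_rot: [0.0, 0.98, 0.197, -0.0]
ft_force: [-0.5, -0.9, 0.4]
opening: 0.0737
grip_force: 0.0
```

Run:
```python
from fit import *
st=manip.get_state(); print(st["time"],st["eef_pos"],st["opening"],st["ft_force"])
s=manip.snapshot("scene"); print([(x["bbox"],round(x["score"],2)) for x in manip.search_frame("scene","bottle")])
f=s["frame"][140:280,200:300]; p=cv2.imread("pics/t_1168.png"); p=cv2.resize(p,(100,140),interpolation=cv2.INTER_AREA)[...,::-1]
hs=lambda f:((f[...,0].astype(int)>150)&(f[...,2]<60)&(f[...,0].astype(int)-f[...,2]>110)).astype(np.uint8)
for g in (p,f):
    m=hs(np.ascontiguousarray(g))[25:]; ys,xs=np.nonzero(m); print(m.sum(),xs.mean(),ys.mean(),xs.min(),xs.max(),ys.min(),ys.max())
```

```text
14.7667 [ 0.66862878 -0.14186115  0.20280405] 0.07373395565091011 [-0.51170902 -0.91866763  0.36473739]
[([240.2, 189.3, 270.3, 259.6], 0.87)]
929 56.34983853606028 60.39181916038751 46 67 18 92
844 57.110189573459714 62.09952606635071 45 67 22 93
```

>>> step_arm --pt "0 0 -0.02" --pt "0 0 -0.055" --pt "0 0 -0.09" --pt "0 0 -0.12" --pt "-0.04 -0.01 -0.12" --pt "-0.08 -0.02 -0.12" --pt "-0.12 -0.03 -0.12" --pt "-0.16 -0.04 -0.12" --pt "-0.2 -0.05 -0.1" --pt "-0.224 -0.058 -0.08" --roll '[0,0,0,0,2,5,8,11,14.6,14.6]'

```text
time: 15.7
eef_pos: [0.4379, -0.176, 0.2836]
tool_rot: [0.001, 0.998, 0.068, 0.001]
ft_force: [0.5, 0.4, 0.3]
opening: 0.0871
grip_force: 0.0
```

>>> step_arm --pt "0 0 0" --pt "0 0 0" --pt "0 0 0" --roll '[0,0,0]'

```text
time: 15.95
eef_pos: [0.4405, -0.1748, 0.2838]
tool_rot: [0.001, 0.997, 0.071, 0.001]
ft_force: [0.9, 0.0, 0.4]
opening: 0.0869
grip_force: 0.0
```

Run:
```python
from h import *
st=manip.get_state(); print(st["time"],st["eef_pos"],st["joint_positions"].round(2),toolR(st).as_matrix()[:,0])
s=manip.snapshot("wrist"); np.savez("w3.npz",K=s["K"],rvec=s["rvec"],tvec=s["tvec"])
r=manip.search_frame("wrist","dial"); print(r[:2])
save(s,"wrist3.png")
t=manip.snapshot("scene")
for x in manip.search_frame("scene","bottle")[:1]: print(x)
# predicted projections
P=np.array([[.5096,-.1651,.0835]]); print(proj(s,P))
```

```text
15.95 [ 0.44046103 -0.17483133  0.28384381] [ 0.97 -0.01 -0.68  1.66 -0.    1.48 -1.13] [0.98990332 0.14173497 0.00161689]
[{'bbox': [293.3, 118.4, 335.0, 163.9], 'score': 0.64}]
{'bbox': [244.8, 185.5, 267.9, 259.8], 'score': 0.78}
[[313.26624637 142.46456808]]
```

View pics/wrist3.png

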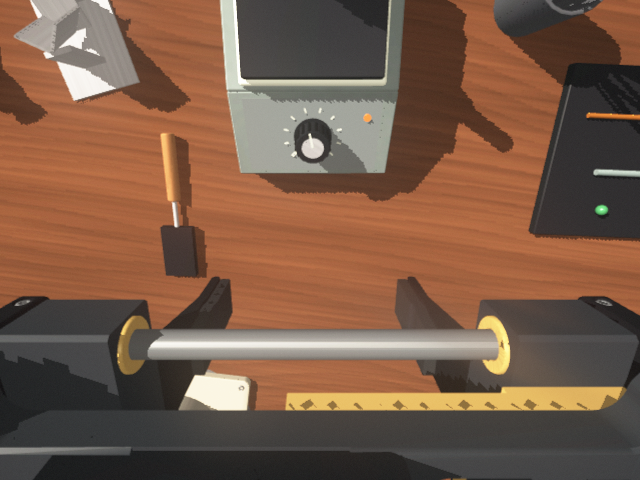

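The hot plate is square to the tool in the wrist view. The dial's top disc is at about (313,148) with its pointer up, and the panel's front edge lies at row 172.

Run:
```python
from h import *
d=np.load("w3.npz"); s={k:d[k] for k in d}
A,B=onz(s,240,172.5,.045),onz(s,386,172.5,.045); print("front",A,B,"yaw",np.degrees(np.arctan2(A[0]-B[0],-(A[1]-B[1]))),np.linalg.norm(A-B))
y=np.radians(8.1); ex=np.array([np.cos(y),np.sin(y),0]); n=np.array([-np.sin(np.radians(25))*ex[0],-np.sin(np.radians(25))*ex[1],np.cos(np.radians(25))])
F=(A+B)/2
for z in (.09,.095,.10,.105,.11):
    P=onz(s,313,148,z); lx=(P-F)@ex; # panel height below axis
    b=P-n*.029; lb=(b-F)@ex; print(z,P.round(4),"panel z by model",.048+lb*np.tan(np.radians(25)),"by point",b[2],"grip",(P-n*.008).round(4))
```

```text
front [ 0.45927509 -0.07960861  0.045     ] [ 0.48517674 -0.2608798   0.045     ] yaw -171.8681126765152 0.18311236478906273
0.09 [ 0.504  -0.1656  0.09  ] panel z by model 0.06868098374887092 by point 0.06371707417593712 grip [ 0.5073 -0.1651  0.0827]
0.095 [ 0.5042 -0.1655  0.095 ] panel z by model 0.06880168860123859 by point 0.06871707417593713 grip [ 0.5076 -0.1651  0.0877]
0.1 [ 0.5045 -0.1655  0.1   ] panel z by model 0.06892239345360632 by point 0.07371707417593713 grip [ 0.5078 -0.165   0.0927]
0.105 [ 0.5047 -0.1655  0.105 ] panel z by model 0.06904309830597398 by point 0.07871707417593714 grip [ 0.5081 -0.165   0.0977]
0.11 [ 0.505  -0.1654  0.11  ] panel z by model 0.0691638031583417 by point 0.08371707417593714 grip [ 0.5083 -0.1649  0.1027]
```

>>> step_arm --pt "0.03 0 0.03" --pt "0.055 0 0.06" --pt "0.068 0 0.09" --pt "0.068 0 0.12" --pt "0.068 0 0.15" --pt "0.068 0 0.15" --pt "0.068 0 0.165" --pt "0.068 0 0.18" --pt "0.068 0 0.19" --pt "0.068 0 0.199" --roll '[7,14,21,28,35,35,35,35,35,35]' --gripper -0.15 --grip_force 15

```text
time: 16.98
eef_pos: [0.5079, -0.1653, 0.0844]
tool_rot: [-0.0, 0.973, -0.231, 0.001]
ft_force: [-0.0, 0.2, 0.4]
opening: 0.0502
grip_force: 0.0
```

>>> step_arm --pt "0 0 0" --pt "0 0 0" --pt "0 0 0" --roll '[0,0,0]'

```text
time: 17.23
eef_pos: [0.5076, -0.1654, 0.0848]
tool_rot: [0.0, 0.973, -0.232, 0.001]
ft_force: [-0.3, 0.3, 0.2]
opening: 0.0501
grip_force: 0.0
```

Run:
```python
from h import *
st=manip.get_state(); print(st["time"],st["eef_pos"],st["joint_positions"].round(2),st["opening"],st["ft_force"])
s=manip.snapshot("wrist"); save(s,"wrist4.png",(120,120,520,420),2)
```

```text
17.2333 [ 0.50761672 -0.16539284  0.08483133] [ 0.81  0.29 -0.67  1.81  0.2   1.11 -1.96] 0.05013101295676118 [-0.28675282  0.26047523  0.24010423]
```

View pics/wrist4.png

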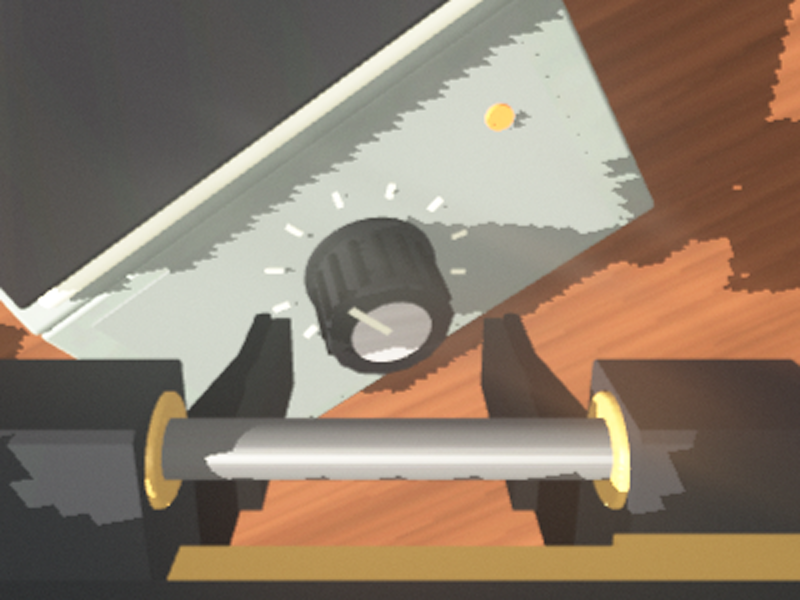

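The knob's top at (390,330) sits midway between the fingertips at (292,320) and (485,320). I can close and turn.

>>> step_arm --pt "0 0 0" --pt "0 0 0" --pt "0 0 0" --pt "0 0 0" --pt "0 0 0" --roll '[0,0,0,0,0]' --gripper 1 --grip_force 15

```text
time: 17.7
eef_pos: [0.5069, -0.1653, 0.0839]
tool_rot: [0.0, 0.973, -0.232, 0.0]
ft_force: [0.7, -0.7, -0.7]
opening: 0.0246
grip_force: 0.0
```

>>> step_arm --pt "0 0 0" --pt "0 0 0" --pt "0 0 0" --pt "0 0 0" --pt "0 0 0" --roll '[-4,-8,-12,-16,-20]'

```text
time: 18.12
eef_pos: [0.507, -0.1653, 0.0839]
tool_rot: [0.0, 0.998, -0.058, 0.0]
ft_force: [0.4, 0.2, -1.0]
opening: 0.0008
grip_force: 0.0
```

Run:
```python
from h import *
d=np.load("w3.npz"); s={k:d[k] for k in d}
def Rz(az): return np.array([[np.cos(az),np.sin(az),0],[np.sin(az),-np.cos(az),0],[0,0,-1]])
def rq(q): return R.from_quat([q[1],q[2],q[3],q[0]]).as_matrix()
R3=rq([.001,.997,.071,.001]); T3=np.array([.44046,-.17483,.28384])
R4=rq([0,.973,-.232,.001]); T4=np.array([.50762,-.16539,.08483])
c,dd=ray(s,316,286); r4=(R4@(R3.T@(c-T3))+T4, R4@(R3.T@dd))
r3=ray(s,313,148); print("top disc",tri([r3,r4]))
print(r4, r4[0]+r4[1]*(.095-r4[0][2])/r4[1][2], r4[0]+r4[1]*(.085-r4[0][2])/r4[1][2])
# where TCP appears
K,Rm,t=cam(s); print("TCP px",proj(s,T3), "8mm up", proj(s,T3+[0,0,.011]))
st=manip.get_state(); w=manip.snapshot("wrist"); print("TCP now",proj(w,st["eef_pos"]),[(x["bbox"],x["score"]) for x in manip.search_frame("wrist","dial")])
print(manip.search_frame("scene","bottle")[0]) if manip.snapshot("scene") else 0
```

```text
top disc [ 0.50444464 -0.16540365  0.09769635]
(array([ 0.58287   , -0.20317317,  0.27789537]), array([-0.39154033,  0.18934173, -0.90046981])) [ 0.50334383 -0.16471577  0.095     ] [ 0.49899565 -0.16261308  0.085     ]
TCP px [[313.73564404 272.63617278]] 8mm up [[313.80361195 280.20765372]]
TCP now [[313.91172841 272.46671386]] [([277.2, 224.7, 352.5, 300.2], 0.85)]
{'bbox': [242.7, 191.1, 267.0, 257.0], 'score': 0.95}
```

Run:
```python
from h import *
w=manip.snapshot("wrist"); s=manip.snapshot("scene")
a=cv2.resize(w["frame"][180:400,200:440],(528,484)); b=cv2.resize(s["frame"][130:295,210:300],(264,484))
cv2.imwrite("pics/both.png",np.hstack([a,b])[...,::-1])
```

```text
(no output)
```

View pics/both.png

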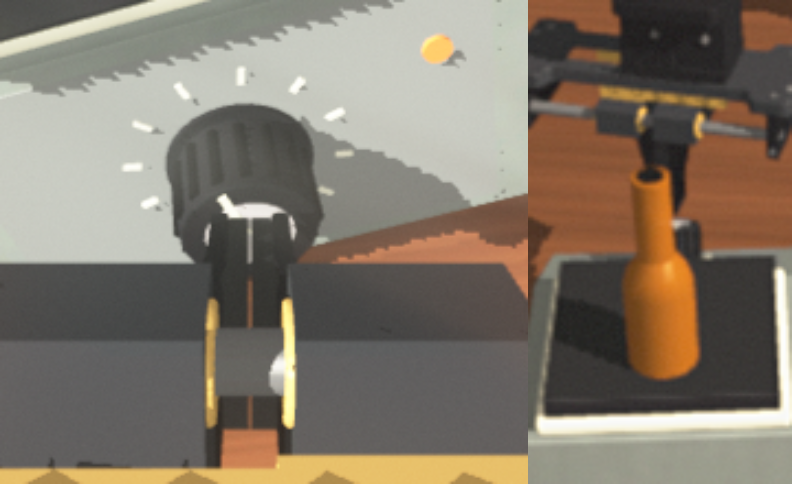

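The fingers shut just over the knob's top disc, at crop (250,215), without touching it. The bottle still stands. I'll check the scale.

Run:
```python
from h import *
d=np.load("w3.npz"); s={k:d[k] for k in d}
K,Rm,t=cam(s); print(K.round(1).tolist(), "TCP depth w3", (Rm@np.array([.44046,-.17483,.28384])+t))
st=manip.get_state(); print(st["eef_pos"],st["opening"])
n=manip.snapshot("wrist"); m=manip.masks_of("wrist","dial")[0]; print(m["bbox"],m["score"])
K,Rm,t=cam(n); y=np.radians(8.1); a=np.array([-np.sin(np.radians(25))*np.cos(y),-np.sin(np.radians(25))*np.sin(y),np.cos(np.radians(25))])
u=np.array([-np.sin(y),np.cos(y),0]); w=np.cross(a,u); th=np.linspace(0,6.28,40)
c=np.outer(np.cos(th),u)+np.outer(np.sin(th),w)
for B in ([.516,-.164,.0688],[.512,-.164,.06],[.519,-.164,.06],[.52,-.164,.05]):
    B=np.array(B); p=proj(n,np.vstack([B+a*.003+.0215*c,B+.0215*c,B+a*.029+.019*c])); print(B,p.min(0).round(),p.max(0).round(),"disc",proj(n,B+a*.029).round(),"collar",np.ptp(p[:40,0]).round(1),"top",np.ptp(p[80:,0]).round(1))
```

```text
[[340.8, 0.0, 313.2], [0.0, 340.8, 237.2], [0.0, 0.0, 1.0]] TCP depth w3 [0.00035573 0.02175632 0.20950156]
[ 0.50696492 -0.16527357  0.08382933] 0.00038908180348001993
[273.5, 226.1, 347.8, 299.4] 0.65
[ 0.516  -0.164   0.0688] [277. 225.] [347. 305.] disc [[315. 285.]] collar 66.7 top 64.5
[ 0.512 -0.164  0.06 ] [279. 227.] [347. 304.] disc [[316. 285.]] collar 63.8 top 61.5
[ 0.519 -0.164  0.06 ] [278. 217.] [345. 294.] disc [[315. 274.]] collar 64.5 top 62.2
[ 0.52  -0.164  0.05 ] [279. 212.] [344. 286.] disc [[314. 266.]] collar 61.9 top 59.5
```

>>> step_arm --pt "0 0 0.001" --pt "0 0 0.002" --pt "0 0 0.003" --pt "0 0 0.004" --pt "0 0 0.004" --roll '[0,0,0,0,0]'

```text
time: 18.93
eef_pos: [0.5068, -0.1652, 0.0795]
tool_rot: [-0.0, 0.998, -0.06, -0.0]
ft_force: [-0.2, -0.2, -0.7]
opening: 0.0004
grip_force: 0.0
```

>>> step_arm --pt "0 0 0.001" --pt "0 0 0.002" --pt "0 0 0.003" --pt "0 0 0.004" --pt "0 0 0.004" --roll '[0,0,0,0,0]'

```text
time: 19.35
eef_pos: [0.5068, -0.1652, 0.0756]
tool_rot: [-0.0, 0.998, -0.06, -0.0]
ft_force: [-0.5, -0.6, 1.2]
opening: 0.0007
grip_force: 0.0
```

Run:
```python
from fit import *
V={}
y=np.radians(8.1); a=np.array([-np.sin(np.radians(25))*np.cos(y),-np.sin(np.radians(25))*np.sin(y),np.cos(np.radians(25))])
u=np.array([-np.sin(y),np.cos(y),0]); w=np.cross(a,u); th=np.linspace(0,6.28,40); c=np.outer(np.cos(th),u)+np.outer(np.sin(th),w)
for n in ("top","scene","wrist"):
    s=manip.snapshot(n); q=[(x["bbox"],round(x["score"],2)) for x in manip.search_frame(n,"dial")[:2]]
    for B in ([.516,-.164,.0688],[.512,-.164,.06]):
        B=np.array(B); p=proj(s,np.vstack([B+.0215*c,B+a*.029+.019*c])); print(n,B,p.min(0).round(),p.max(0).round(),q)
    st=manip.get_state(); print("TCP px",proj(s,st["eef_pos"]).round(1))
    np.save("f_%s.npy"%n,s["frame"])
f=np.load("f_wrist.npy"); g=cv2.cvtColor(f,cv2.COLOR_RGB2GRAY)
for v in range(255,302,3): print(v,g[v,270:360:3].tolist())
```

```text
top [ 0.516  -0.164   0.0688] [382. 269.] [405. 293.] []
top [ 0.512 -0.164  0.06 ] [382. 272.] [404. 295.] []
TCP px [[393.8 283.2]]
scene [ 0.516  -0.164   0.0688] [249. 204.] [270. 222.] []
scene [ 0.512 -0.164  0.06 ] [249. 206.] [270. 224.] []
TCP px [[259.3 214.2]]
wrist [ 0.516  -0.164   0.0688] [276. 229.] [349. 312.] [([270.7, 231.9, 352.3, 300.4], 0.68)]
wrist [ 0.512 -0.164  0.06 ] [278. 231.] [348. 310.] [([270.7, 231.9, 352.3, 300.4], 0.68)]
TCP px [[313.9 272.5]]
255 [197, 186, 98, 96, 106, 87, 91, 103, 91, 83, 93, 94, 90, 82, 77, 84, 85, 82, 78, 78, 81, 73, 74, 71, 76, 135, 135, 137, 177, 192]
258 [197, 181, 94, 90, 105, 87, 91, 100, 92, 81, 88, 95, 92, 81, 76, 85, 83, 82, 77, 78, 78, 75, 75, 76, 81, 134, 133, 135, 137, 135]
261 [198, 180, 94, 88, 104, 88, 88, 101, 94, 84, 84, 94, 92, 79, 73, 82, 84, 83, 77, 77, 79, 76, 73, 77, 81, 134, 135, 134, 136, 137]
264 [199, 197, 89, 83, 100, 84, 85, 97, 95, 80, 79, 91, 90, 79, 76, 85, 83, 79, 76, 75, 77, 76, 73, 76, 71, 135, 135, 135, 136, 134]
267 [199, 197, 93, 79, 98, 81, 78, 98, 94, 78, 78, 89, 88, 87, 82, 82, 81, 78, 77, 
[... 806 characters left out ...]
 128, 65, 66, 68, 68, 104, 130, 128, 129]
288 [199, 200, 189, 70, 82, 68, 67, 68, 129, 55, 54, 59, 60, 62, 104, 62, 65, 71, 67, 63, 64, 164, 67, 66, 67, 68, 127, 128, 127, 130]
291 [199, 199, 199, 60, 69, 67, 68, 66, 165, 52, 51, 57, 61, 62, 124, 61, 61, 63, 63, 62, 62, 126, 64, 66, 67, 88, 128, 129, 127, 129]
294 [199, 199, 200, 158, 68, 66, 67, 72, 82, 51, 49, 56, 57, 59, 102, 60, 60, 69, 61, 59, 55, 98, 60, 61, 65, 160, 185, 122, 99, 89]
297 [200, 200, 199, 199, 71, 64, 66, 64, 49, 50, 49, 58, 59, 57, 100, 57, 58, 62, 62, 55, 56, 57, 58, 60, 66, 89, 93, 95, 94, 93]
300 [76, 76, 77, 75, 74, 72, 73, 75, 74, 50, 44, 55, 56, 56, 100, 56, 56, 57, 59, 54, 61, 72, 75, 73, 75, 74, 76, 77, 80, 80]
```

The knob's predicted outline fits all views with its top at about 0.095, so the actual fingertips sit about 20 mm above the nominal TCP. The light touch at TCP 0.0756 agrees with this. I'll back up, open and go deeper.

>>> step_arm --pt "0 0 -0.01" --pt "0 0 -0.02" --pt "0 0 -0.02" --pt "0 0 -0.02" --pt "0 0 -0.02" --pt "0 0 -0.02" --pt "0 0 -0.02" --pt "0 0 -0.015" --pt "0 0 -0.008" --pt "0 0 0" --roll '[0,0,5,10,15,20,20,20,20,20]' --gripper -0.15

```text
time: 20.48
eef_pos: [0.5071, -0.1654, 0.0755]
tool_rot: [0.0, 0.973, -0.231, 0.0]
ft_force: [0.4, 1.1, 0.0]
opening: 0.049
grip_force: 0.0
```

>>> step_arm --pt "0 0 0.003" --pt "0 0 0.006" --pt "0 0 0.009" --pt "0 0 0.011" --pt "0 0 0.011" --roll '[0,0,0,0,0]'

```text
time: 20.9
eef_pos: [0.5068, -0.1652, 0.0644]
tool_rot: [-0.0, 0.973, -0.232, -0.0]
ft_force: [1.0, -0.5, -0.4]
opening: 0.0501
grip_force: 0.0
```

>>> step_arm --pt "0 0 0" --pt "0 0 0" --pt "0 0 0" --pt "0 0 0" --pt "0 0 0" --pt "0 0 0" --roll '[0,0,0,0,0,0]' --gripper 1 --grip_force 15

```text
time: 21.4
eef_pos: [0.5078, -0.1631, 0.0658]
tool_rot: [-0.001, 0.973, -0.232, 0.0]
ft_force: [-1.2, 8.4, 7.3]
opening: 0.0299
grip_force: 16.2
```

>>> step_arm --pt "0 0 0" --pt "0 0 0" --pt "0 0 0" --pt "0 0 0" --pt "0 0 0.002" --pt "0 0 0.004" --pt "0 0 0.006" --pt "0 0 0.006" --roll '[0,0,0,0,0,0,0,0]' --gripper -0.15

```text
time: 22.07
eef_pos: [0.5065, -0.1653, 0.0582]
tool_rot: [-0.0, 0.973, -0.232, -0.0]
ft_force: [-0.3, -0.3, 0.9]
opening: 0.0497
grip_force: 0.0
```

>>> step_arm --pt "0 0 0" --pt "0 0 0" --pt "0 0 0" --pt "0 0 0" --pt "0 0 0" --pt "0 0 0" --roll '[0,0,0,0,0,0]' --gripper 1

```text
time: 22.57
eef_pos: [0.5071, -0.1648, 0.0588]
tool_rot: [-0.0, 0.973, -0.232, 0.0]
ft_force: [1.7, 2.2, -2.3]
opening: 0.0382
grip_force: 14.3
```

>>> step_arm --pt "0 0 0" --pt "0 0 0" --pt "0 0 0" --pt "0 0 0" --pt "0 0 0" --roll '[-6,-12,-18,-24,-30]'

```text
time: 22.98
eef_pos: [0.5072, -0.165, 0.059]
tool_rot: [-0.0, 1.0, 0.03, 0.0]
ft_force: [0.1, 2.3, -0.2]
opening: 0.0374
grip_force: 14.8
```

```bash
cat > ptr.py <<'E'
from h import *
st=manip.get_state(); print(st["time"],st["eef_pos"].round(4),st["opening"].round(4),st["ft_force"].round(1),st["wrist_torque"].round(2),"az",np.degrees(np.arctan2(*toolR(st).as_matrix()[[1,0],0])).round(1),"j7",st["joint_positions"][6].round(2))
E
python3 ptr.py
```

```text
Traceback (most recent call last):
  File "ptr.py", line 2, in <module>
    st=manip.get_state(); print(st["time"],st["eef_pos"].round(4),st["opening"].round(4),st["ft_force"].round(1),st["wrist_torque"].round(2),"az",np.degrees(np.arctan2(*toolR(st).as_matrix()[[1,0],0])).round(1),"j7",st["joint_positions"][6].round(2))
                                                                  ^^^^^^^^^^^^^^^^^^^
AttributeError: 'float' object has no attribute 'round'
```

Forces are low and the grip is firm, so I'll finish the stroke and measure the dial turning.

>>> step_arm --pt "0 0 0" --pt "0 0 0" --pt "0 0 0" --pt "0 0 0" --pt "0 0 0" --pt "0 0 0" --pt "0 0 0" --roll '[-6,-12,-18,-24,-30,-36,-40]'

```text
time: 23.57
eef_pos: [0.507, -0.1649, 0.0591]
tool_rot: [-0.0, 0.929, 0.37, -0.0]
ft_force: [-1.4, 2.2, 4.2]
opening: 0.0378
grip_force: 16.3
```

```bash
sed -i 's/st\["opening"\].round(4)/st["opening"]/' ptr.py; python3 ptr.py
```

```text
23.5667 [ 0.507  -0.1649  0.0591] 0.03777961215491161 [-1.4  2.2  4.2] [ 0.41  0.13 -0.23] az 43.5 j7 -0.83
```

>>> step_arm --pt "0 0 0" --pt "0 0 0" --pt "0 0 0" --roll '[0,0,0]' --gripper -0.15

```text
time: 23.82
eef_pos: [0.5069, -0.1659, 0.0588]
tool_rot: [0.0, 0.931, 0.366, -0.0]
ft_force: [0.6, 0.1, -0.1]
opening: 0.0478
grip_force: 0.0
```

>>> step_arm --pt "0 0 0" --pt "0 0 0" --pt "0 0 0" --pt "0 0 0" --pt "0 0 0" --pt "0 0 0" --pt "0 0 0" --pt "0 0 0" --pt "0 0 0" --pt "0 0 0" --roll '[7,14,21,28,35,42,49,56,63,70]'

```text
time: 24.65
eef_pos: [0.5069, -0.1657, 0.0589]
tool_rot: [0.0, 0.972, -0.236, 0.0]
ft_force: [1.1, 1.2, -0.1]
opening: 0.0501
grip_force: 0.0
```

>>> step_arm --pt "0 0 0" --pt "0 0 0" --pt "0 0 0" --pt "0 0 0" --pt "0 0 0" --pt "0 0 0" --roll '[0,0,0,0,0,0]' --gripper 1

```text
time: 25.15
eef_pos: [0.5072, -0.1649, 0.0588]
tool_rot: [-0.0, 0.973, -0.232, 0.0]
ft_force: [2.4, 2.2, -0.7]
opening: 0.0384
grip_force: 14.4
```

>>> step_arm --pt "0 0 0" --pt "0 0 0" --pt "0 0 0" --pt "0 0 0" --pt "0 0 0" --pt "0 0 0" --pt "0 0 0" --pt "0 0 0" --pt "0 0 0" --pt "0 0 0" --roll '[-7,-14,-21,-28,-35,-42,-49,-56,-63,-70]'

```text
time: 25.98
eef_pos: [0.507, -0.1649, 0.0591]
tool_rot: [-0.0, 0.929, 0.371, 0.0]
ft_force: [-3.2, 2.7, 5.9]
opening: 0.0375
grip_force: 16.4
```

```bash
python3 ptr.py
```

```text
25.9833 [ 0.507  -0.1649  0.0591] 0.0374637181326845 [-3.2  2.7  5.9] [ 0.35  0.48 -0.2 ] az 43.5 j7 -0.83
```

>>> step_arm --pt "0 0 0" --pt "0 0 0" --pt "0 0 0" --roll '[0,0,0]' --gripper -0.15

```text
time: 26.23
eef_pos: [0.5067, -0.166, 0.0587]
tool_rot: [0.0, 0.931, 0.365, -0.0]
ft_force: [-0.9, -0.0, 0.6]
opening: 0.0479
grip_force: 0.0
```

>>> step_arm --pt "0 0 0" --pt "0 0 0" --pt "0 0 0" --pt "0 0 0" --pt "0 0 0" --pt "0 0 0" --pt "0 0 0" --pt "0 0 0" --pt "0 0 0" --pt "0 0 0" --roll '[7,14,21,28,35,42,49,56,63,70]'

```text
time: 27.07
eef_pos: [0.5068, -0.1658, 0.0588]
tool_rot: [0.0, 0.972, -0.237, 0.0]
ft_force: [0.1, 0.1, 0.1]
opening: 0.0502
grip_force: 0.0
```

>>> step_arm --pt "0 0 0" --pt "0 0 0" --pt "0 0 0" --pt "0 0 0" --pt "0 0 0" --pt "0 0 0" --roll '[0,0,0,0,0,0]' --gripper 1

```text
time: 27.57
eef_pos: [0.5072, -0.1649, 0.0588]
tool_rot: [-0.0, 0.973, -0.232, 0.0]
ft_force: [1.7, 2.6, -1.1]
opening: 0.038
grip_force: 14.4
```

>>> step_arm --pt "0 0 0" --pt "0 0 0" --pt "0 0 0" --pt "0 0 0" --pt "0 0 0" --roll '[-6,-12,-18,-24,-30]'

```text
time: 27.98
eef_pos: [0.5074, -0.1649, 0.059]
tool_rot: [-0.0, 1.0, 0.03, 0.0]
ft_force: [2.5, 4.3, 0.9]
opening: 0.0374
grip_force: 15.0
```

```bash
python3 ptr.py
```

```text
27.9833 [ 0.5074 -0.1649  0.059 ] 0.03744730616405921 [2.5 4.3 0.9] [ 0.81 -0.47 -0.39] az 3.4 j7 -1.48
```

>>> step_arm --pt "0 0 0" --pt "0 0 0" --pt "0 0 0" --pt "0 0 0" --pt "0 0 0" --roll '[-6,-12,-18,-24,-30]'

```text
time: 28.4
eef_pos: [0.5066, -0.165, 0.0588]
tool_rot: [-0.0, 0.958, 0.288, -0.0]
ft_force: [-0.4, 3.1, 0.7]
opening: 0.0379
grip_force: 15.0
```

```bash
python3 ptr.py
```

```text
28.4 [ 0.5066 -0.165   0.0588] 0.0378647516041274 [-0.4  3.1  0.7] [ 0.63  0.11 -0.4 ] az 33.4 j7 -0.99
```

The twist moment rose from 0.2 to 0.4 N m, which looks like the end stop. I'll release, rise clear and check the pointer.

>>> step_arm --pt "0 0 0" --pt "0 0 0" --pt "0 0 0" --pt "0 0 0" --pt "0 0 -0.02" --pt "0 0 -0.04" --pt "0 0 -0.06" --pt "0 0 -0.09" --pt "0 0 -0.12" --pt "0 0 -0.15" --roll '[0,0,0,0,0,0,7,14,20,25]' --gripper -0.15

```text
time: 29.23
eef_pos: [0.5067, -0.1653, 0.2103]
tool_rot: [0.0, 0.998, 0.067, 0.0]
ft_force: [0.9, -1.0, 0.2]
opening: 0.0498
grip_force: 0.0
```

>>> step_arm --pt "-0.04 0 -0.03" --pt "-0.068 0 -0.07" --pt "-0.068 0 -0.07" --pt "-0.068 0 -0.07" --roll '[0,0,0,0]'

```text
time: 29.57
eef_pos: [0.4394, -0.1763, 0.2824]
tool_rot: [0.003, 0.998, 0.069, 0.002]
ft_force: [-0.1, -0.6, 0.1]
opening: 0.0503
grip_force: 0.0
```

```bash
cat > dial.py <<'E'
from h import *
st=manip.get_state(); print(st["time"],st["eef_pos"],st["ft_force"])
w=manip.snapshot("wrist"); save(w,"wrist5.png")
d=np.load("w3.npz"); a0={k:d[k] for k in d}; a0["frame"]=cv2.imread("pics/wrist3.png")[...,::-1]
y=np.radians(8.1); b=np.radians(25); n=np.array([-np.sin(b)*np.cos(y),-np.sin(b)*np.sin(y),np.cos(b)])
v=np.array([-np.sin(y),np.cos(y),0]); up=np.cross(v,n); up*=np.sign(up[2])
C=np.array([.5044,-.1654,.0955])
for s in (a0,w):
    th=np.radians(np.arange(0,360,10)); f=np.ascontiguousarray(s["frame"]).min(2).astype(np.float32)
    # angle clockwise from "up the panel" seen from above; right (clockwise from +x up) is -y
    tot=[]
    for r in (.010,.0125,.015,.017):
        p=proj(s,C+r*(np.outer(np.cos(th),up)-np.outer(np.sin(th),v))).astype(np.float32)
        tot.append(cv2.remap(f,p[:,:1],p[:,1:],cv2.INTER_LINEAR)[:,0])
    print("centre px",proj(s,C)); [print(x.astype(int).tolist()) for x in tot]
m=manip.snapshot("scene"); print(manip.search_frame("scene","bottle")[0], [x["bbox"] for x in manip.search_frame("wrist","dial")[:1]])
E
python3 dial.py
```

```text
29.5667 [ 0.43935729 -0.17630424  0.28238962] [-0.05474965 -0.62873388  0.10500312]
centre px [[312.88547676 147.85103609]]
[213, 210, 207, 205, 202, 204, 206, 204, 214, 206, 202, 198, 207, 208, 205, 204, 204, 204, 203, 204, 206, 207, 205, 205, 204, 203, 205, 205, 204, 206, 209, 191, 202, 207, 227, 228]
[87, 77, 82, 72, 66, 60, 62, 66, 54, 64, 57, 69, 69, 87, 86, 89, 112, 115, 132, 141, 128, 133, 146, 152, 143, 148, 151, 152, 143, 136, 141, 141, 114, 101, 173, 187]
[56, 56, 55, 53, 55, 53, 53, 53, 54, 53, 52, 51, 51, 51, 51, 50, 51, 54, 52, 53, 53, 52, 53, 54, 54, 56, 54, 55, 55, 57, 53, 55, 55, 55, 112, 160]
[56, 57, 56, 53, 54, 54, 52, 52, 51, 51, 52, 60, 52, 61, 56, 55, 55, 61, 62, 59, 53, 55, 53, 55, 54, 54, 54, 55, 55, 55, 55, 56, 56, 55, 86, 151]
centre px [[310.7291709  146.99599993]]
[216, 212, 211, 209, 207, 203, 210, 204, 208, 212, 210, 208, 211, 210, 209, 210, 210, 210, 216, 216, 211, 210, 207, 236, 226, 221, 219, 203, 217, 222, 222, 210, 205, 190, 211, 217]
[94, 85, 87, 78, 71, 63, 66, 67, 57, 57, 55, 76, 76, 91, 100, 81, 98, 115, 141, 141, 126, 167, 202, 232, 184, 159, 156, 155, 145, 153, 157, 136, 123, 105, 105, 107]
[57, 57, 57, 58, 57, 56, 57, 56, 56, 56, 55, 54, 55, 55, 54, 55, 54, 54, 55, 56, 55, 54, 147, 158, 56, 56, 57, 55, 57, 57, 59, 58, 58, 58, 57, 57]
[58, 59, 58, 58, 57, 56, 55, 54, 53, 58, 54, 51, 59, 59, 60, 60, 58, 62, 57, 59, 62, 55, 134, 122, 57, 56, 57, 57, 58, 57, 58, 58, 59, 59, 60, 61]
{'bbox': [244.0, 188.4, 267.5, 258.5], 'score': 0.76} [[288.6, 116.4, 331.8, 166.0]]
```

The pointer moved from 347° to 225°, the left end of the 270° scale. The fingers had been slipping against the stop, and the bottle still stands.

```bash
python3 -c "
from workcell import manip
print(manip.job_done())"
```

```text
the job is handed in; nothing more can be done
None
```

The bottle stands upright and free on the graphite slab, the dial is turned fully anticlockwise to its off stop, and the job was handed in at about 30 s.

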